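Pin the two halves of a classroom rover together

ROBOT

A 6-joint arm with a two-finger parallel gripper is mounted at the origin on the work surface. World frame = base frame: x ahead of the robot, y to its left, z up, the work surface at z = 0. Lengths are in m, angles in rad, forces in N, time in s.
With the tool pointing down it reaches from about 0.35 to 0.975 m from the base axis. Payload 4.9 kg.
Tool frame: the origin (TCP) lies between the finger pads; the fingertips stand 19 mm ahead of it and the grasp point (between the pads) is the TCP; z points along the fingers, y is the direction in which the jaws open and shut (so a half turn about z gives the same grasp; the last joint's range is limited). The gripper opens to 85 mm and grips with 20 to 120 N. Pads are 22 mm wide; open, the fingers measure 114 mm over their backs; the gripper's body (76 mm by 85 mm) begins 54 mm behind the grasp point. The pads swing forward as they close: fully open they stand 13 mm farther back than shut.
Start: joints at [1.167, 0.053, 1.613, -0, 1.476, -0.119], TCP at [0.176, 0.6, 0.25] pointing down, gripper open.
Joint ranges: [-3.01, 3.01], [-1.01, 2.22], [0.06, 2.58], [-1.02, 4.17], [0.09, 2.62], [-3.14, 3.14]. Speed limits (rad/s): [2.57, 2.57, 3.14, 3.14, 3.14, 3.14].

INTERFACE

Orientations are given as a unit quaternion [w, x, y, z].
In Python, from plant import state, grab_frame, calibration, job_done gives the robot as it stands. The module is installed in compiled form; this text tells all that it offers.
- The arm moves only by the tool servo_tool, never from a script. Its argument "deltas" is a list that holds one entry, the list of rows, each a list of 5 numbers: the finger opening in mm, from 0 to 85.4, then the shift along the world's x, y, z in mm, then the turn about the world's z in units of 6 degrees (1.0 is 6 degrees). A call has 1 to 5 rows; each row is the pose to reach, as a shift and turn from the pose commanded when the call began; what a row does not reach only later rows make up. A row lasts 1/8 s, in which the tool goes at most 62.5 mm and 10.7 degrees, less where a joint would pass 70% of its speed; a pose out of reach is approached as far as the arm can. A call with a gripper value outside its range is refused whole. The fingers move at their own pace and stop on an object; the grip force is fixed at half the most. Time passes only in rows, so rows that repeat a pose let the fingers close. It gives the time, the measured TCP pose, the force and the opening at its end, in the units of the state.
- state(): the state, without advancing time (a new reading comes with each control period).
- grab_frame(name): name is "scene" or "top" or "wrist"; returns the picture (420x560x3 uint8, red, green, blue); there is no depth.
- calibration(name): a dict with "intrinsics" (3x3 intrinsics, pixels), "world_from_camera" (4x4, takes a point from camera to world coordinates). Camera axes: x right, y down, z forward; pixel columns grow to the right and rows downward; lengths in m; the calibration is good to about 2 mm. The wrist camera is an equidistant fisheye: a pixel r from the principal point sees the ray r / f radians off the axis. A picture is of the moment at which its call begins: read the wrist's pose just before it. calibration takes no time and is no camera call; for the wrist camera it gives the pose at the moment of the call.
- job_done(): hands the job in, once; it reports no verdict.
The state is a dict: "time": time; "joint_pos": joint angles; "joint_vel": joint speeds; "joint_efforts": joint torques, N m; "tool_pos": TCP position; "tool_rot": TCP orientation; "contact_force": force on the tool from outside, world axes, zero at the start; "ft_torque": the same for the moment, N m; "gripper_width": opening from 0.0 (shut) to 1.0 (fully open).
Only numpy, scipy, OpenCV 4.12 (cv2) and the standard library are available. Lean on these libraries where they do the work, as an engineer would, in place of code of your own. Each camera call takes 0.05 s, during which the arm holds its last target.

TASK

Push the front half of the rover along the jig until it is fully home against the rear half, so that the hinge knuckles are in line. Then take the square-headed pin from the rack and push it down through the knuckles until its flange is fully down on the top one, feeling for the hole and pressing gently (never more than about 40 N), let go, and leave everything else as it is.

Things in the scene. Friction and masses are not known exactly. Their poses are not given: they have to be found in the camera images.
- jig: Fixed plywood build jig that carries the rover; 190 mm (x) by 380 mm (y), base 12 mm thick, low rims (22 mm high along the long sides, 34 mm at the +y end). Origin: on the table in the plane of the hinge, 17 mm towards +x from below hinge_datum; the base spans y -215 to +165 mm; z up. More than 40 N from robot or pin on jig or rover breaks the parts.
- hinge_datum (a point): Reference point of the jig at the height of the upper knuckle's top face (74 mm above the table); axes as the jig's. The hole (vertical, 9 mm diameter, centred in the knuckle plates) is NOT here but an unreported 3 to 31 mm away along the jig's +x, exactly in line in y: the rover was clamped wherever it lay across the jig. The clamp holds at permitted forces.
- rear_datum (a point): Point of the jig under the rear half (110 mm towards +y from the hinge, at deck height 54 mm): grey deck, 2 wheels, white motors up to 82 mm high. Its aluminium clevis reaches to the hinge: two knuckle plates 60 (x) by 40 (y) by 10 mm, upper 64 to 74 mm, lower 40 to 50 mm above the table, 9 mm hole through both. With the rover it lies up to 14 mm to either side in x.
- tongue_datum (a point): Point of the jig in the middle of the hole's possible places, 62 mm above the table: top height of the front half's 10 mm thick aluminium tongue, which slides between the clevis plates and has a 9 mm hole. The pin passes only with the front half fully home. With the rover it lies up to 14 mm to either side in x.
- bumper_datum (a point): Point of the jig where the middle of the front half's bumper face is when the front half is home (y -154 mm, 60 mm above the table); now it is farther along the jig's -y by the joint value, and up to 14 mm to either side in x. Upright black bar 80 mm wide (x), 40 to 80 mm above the table, springy (5 N per mm, 7 mm), before a 90 mm high tail plate: push its outer flat face towards +y.
- catch_datum (a point): Point of the jig in the middle of the hole's possible places, 40.5 mm above the table, in the lower knuckle: a sprung ball in the hole's wall resists the last 10 mm of the pin's way with some 3 to 8 N and then holds the pin; it does not drop home by its own weight.
- front_half (a joint): How far (m) the rover's front half stands off from home, along -y of the jig: 0 = fully home against its stop, knuckles in line; at the start 0.018 to 0.045. It slides with about 3 N of friction, stays where it is left, and stops hard at 0. Deck, two wheels, a black box up to 80 mm high, and a bumper at the end.
- hinge_pin: Steel pin to use, the only one with a square head: shank 8 mm diameter, 42 mm long (last 3 mm taper to 6.4 mm), flange 20 mm diameter 4 mm thick, square grip 16 x 16 mm, 34 mm high (46 to 80 mm above the origin). Origin: lower end of the shank; z up the axis, x, y square to the flats. About 60 g. Starts upright in a rack hole, flange on the rack. Seated: origin 42 mm below hinge_datum.
- rack: Fixed wooden pin rack, 150 (x) by 44 (y) by 56 mm high, with three vertical 11 mm holes in a row at x = -50, 0, +50 mm of its own frame, each holding a pin. Origin: centre of its underside.
- axle_pin: Other pin in the rack, to be left there: round head 18 mm diameter, 34 mm high above the same flange. Origin: lower end of the shank.
- cap_pin: Other pin in the rack, to be left there: short neck with a round disc head 24 mm diameter. Origin: lower end of the shank.
- controller: White controller box 75 by 110 by 34 mm lying on the table beyond the jig, to be left alone. Origin: centre of its underside.
- loose_wheel: Loose rubber wheel 60 mm diameter lying flat, to be left alone. Origin: centre of its underside.
- gear: Loose grey gear 48 mm diameter lying flat, to be left alone. Origin: centre of its underside.
- beam: Loose aluminium beam 120 mm long lying flat, to be left alone. Origin: centre of its underside.
- driver: Screwdriver 160 mm long lying on the table, to be left alone.

How it is judged:
By the outcome, as a careful person would: the job done as asked, in the order asked, and still so for the second after the job is handed in, with the robot touching nothing.
It also fails if it takes over 72 s, if anything falls off the work surface, if the arm or the gripper's body presses on something with over 40 N, if the wrist force passes 120 N, or if a joint passes its speed limit or range.

## Working session

There is one attempt and no reset: what is moved stays moved. The work goes in short steps, Python scripts to look and compute and a tool call to move; the robot and the scene stay as the last step left them, time stands still between calls to the robot, and variables do not carry over. Pictures are saved under pics/ and viewed, and the job is handed in when it is done.

Besides the shell and the picture viewer there is one more tool, called after "Call:" by a JSON object that holds its "fn" and its "kwargs", one argument or row to a line. servo_tool: Moves the arm, as the interface text tells. Its arguments: {"type":"object","properties":{"deltas":{"type":"array","items":{"type":"array","items":{"type":"array","items":{"type":"number"}}}}},"required":["deltas"]}

```bash
mkdir -p pics; ls
python3 - <<'E'
from plant import *
import cv2,numpy as np
s=state();print(s)
for n in ["scene","top","wrist"]:
    c=calibration(n);print(n,np.round(c["intrinsics"],2).tolist(),np.round(c["world_from_camera"],4).tolist())
    cv2.imwrite(f"pics/a_{n}.png",grab_frame(n)[:,:,::-1])
E
```

```text
pics
{'time': 0.0, 'joint_pos': array([ 1.16696959e+00,  5.33790317e-02,  1.61432275e+00,  1.86579641e-06,
        1.47597033e+00, -1.19003403e-01]), 'joint_vel': array([-6.60005750e-04, -6.53210898e-05, -9.81133201e-04,  2.30751308e-04,
       -5.38333585e-04, -6.81704963e-05]), 'joint_efforts': array([ 8.64431295e-04, -3.93697894e+01, -3.70169377e+01, -1.60020204e-04,
        7.49001105e-03,  1.45342426e-06]), 'tool_pos': array([0.17538589, 0.59927459, 0.24903205]), 'tool_rot': array([-2.69613267e-04,  1.41930789e-01,  9.89876038e-01, -1.00416641e-03]), 'contact_force': array([-0.04055311,  0.62880695,  0.25216044]), 'ft_torque': array([ 0.01099225, -0.07217933,  0.0069115 ]), 'gripper_width': 0.9978274256159849}
scene [[517.25, 0.0, 281.54], [0.0, 517.25, 211.31], [0.0, 0.0, 1.0]] [[-0.8827, 0.2366, -0.406, 1.0172], [0.4697, 0.4752, -0.744, 0.8623], [0.0169, -0.8475, -0.5306, 0.6994], [0.0, 0.0, 0.0, 1.0]]
top [[413.93, 0.0, 279.77], [0.0, 413.93, 205.55], [0.0, 0.0, 1.0]] [[-0.0262, -0.9838, 0.1772, 0.3667], [-0.9993, 0.0307, 0.0227, 0.0182], [-0.0278, -0.1765, -0.9839, 1.1546], [0.0, 0.0, 0.0, 1.0]]
wrist [[325.19, 0.0, 280.74], [0.0, 325.19, 208.4], [0.0, 0.0, 1.0]] [[0.281, 0.9221, 0.2658, 0.1081], [0.9597, -0.2699, -0.0784, 0.6188], [-0.0005, 0.2772, -0.9608, 0.3732], [0.0, 0.0, 0.0, 1.0]]
```

View pics/a_scene.png

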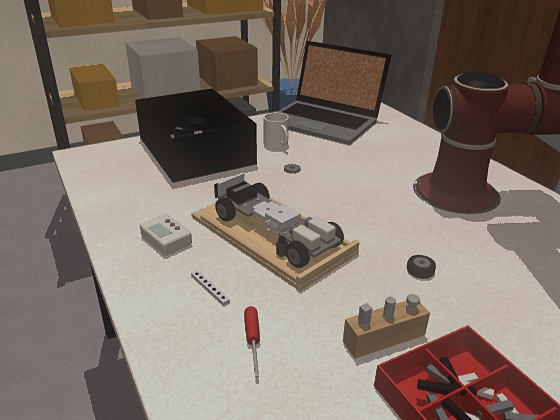

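View pics/a_top.png

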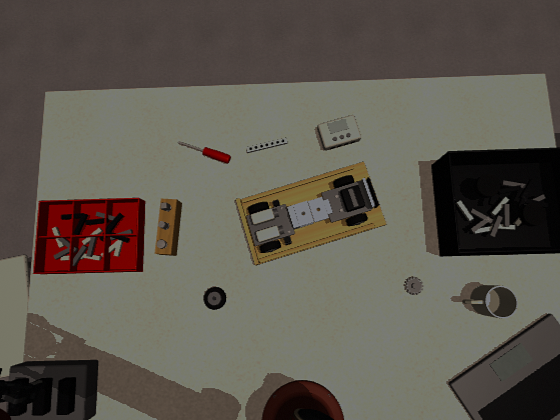

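View pics/a_wrist.png

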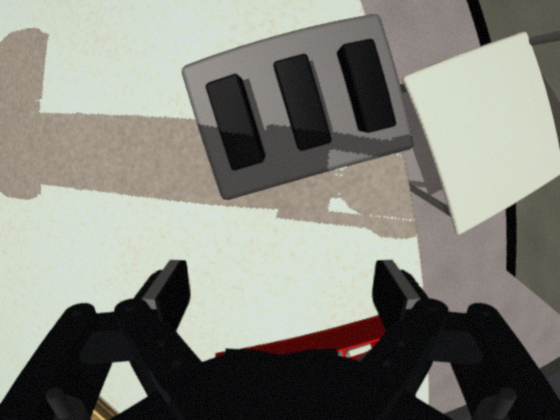

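Run:
```python
import cv2,numpy as np
im=cv2.imread("pics/a_top.png")
a=cv2.resize(im[150:275,225:395],None,fx=4.6,fy=4.6,interpolation=cv2.INTER_CUBIC)
cv2.imwrite("pics/b1.png",cv2.convertScaleAbs(a,alpha=1.5))
a=cv2.resize(im[190:265,145:190],None,fx=7,fy=7,interpolation=cv2.INTER_CUBIC)
cv2.imwrite("pics/b2.png",cv2.convertScaleAbs(a,alpha=1.5))
im=cv2.imread("pics/a_scene.png")
a=cv2.resize(im[165:295,180:370],None,fx=4.2,fy=4.2,interpolation=cv2.INTER_CUBIC)
cv2.imwrite("pics/b3.png",a)
```

```text
(no output)
```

View pics/b1.png

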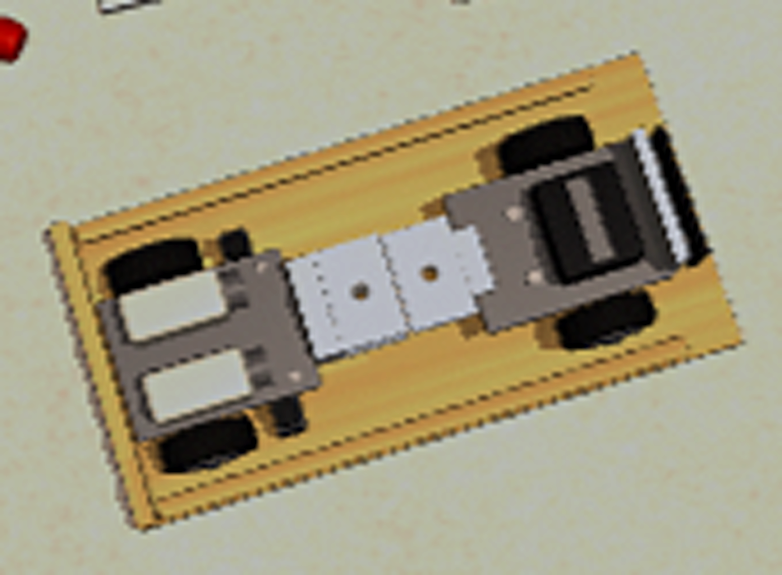

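View pics/b2.png

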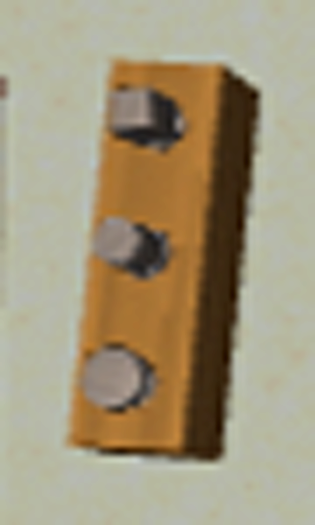

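View pics/b3.png

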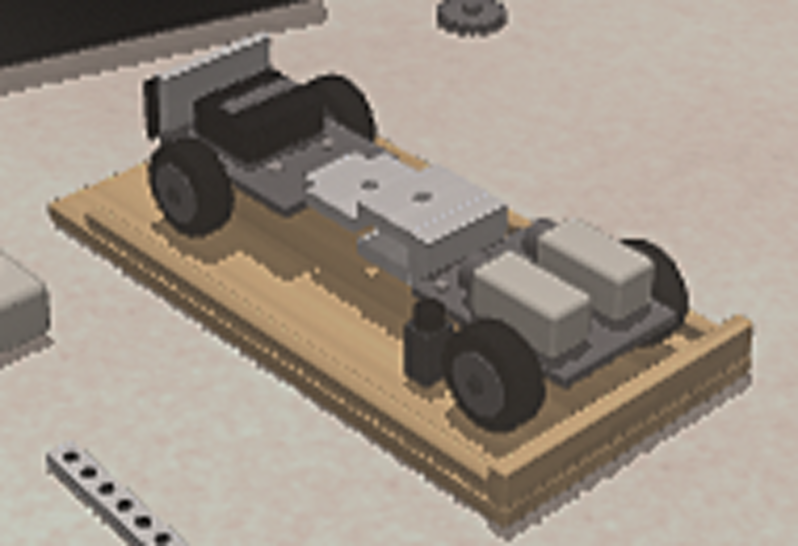

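```bash
cat > h.py <<'E'
import numpy as np,cv2
from plant import *
def ray(n,uv,c=None):
    c=c or calibration(n);K=c["intrinsics"];T=np.array(c["world_from_camera"])
    x=(uv[0]-K[0,2])/K[0,0];y=(uv[1]-K[1,2])/K[1,1]
    if n=="wrist":
        r=np.hypot(x,y);k=np.sin(r)/r if r>1e-9 else 1;d=np.array([x*k,y*k,np.cos(r)])
    else:d=np.array([x,y,1.])
    return T[:3,3],T[:3,:3]@d
def at(n,uv,z,c=None):
    o,d=ray(n,uv,c);return (o+d*(z-o[2])/d[2])
def proj(n,p,c=None):
    c=c or calibration(n);K=c["intrinsics"];T=np.linalg.inv(np.array(c["world_from_camera"]))
    q=T[:3,:3]@np.array(p)+T[:3,3]
    if n=="wrist":
        h=np.hypot(q[0],q[1]);th=np.arctan2(h,q[2]);q=np.array([q[0]/h*th,q[1]/h*th,1])
    else:q=q/q[2]
    return K[0,0]*q[0]+K[0,2],K[1,1]*q[1]+K[1,2]
E
python3 - <<'E'
from h import *
b1=lambda x,y:((x+.5)/4.6-.5+225,(y+.5)/4.6-.5+150)
b2=lambda x,y:((x+.5)/7-.5+145,(y+.5)/7-.5+190)
b3=lambda x,y:((x+.5)/4.2-.5+180,(y+.5)/4.2-.5+165)
for l,p,z in [("hole",(361,291),.074),("tongue",(430,273),.062),("c +x-y",(637,53),.012),("c -x-y",(742,342),.012),("c+x+y",(62,222),.034),("c-x+y",(145,527),.034),("bump1",(662,128),.08),("bump2",(708,258),.08),("tail1",(637,133),.09),("tail2",(686,262),.09)]:
    print(l,np.round(at("top",b1(*p),z)*1e3,1))
for l,p,z in [("sq",(134,112),.094),("ax",(122,240),.094),("cap",(112,377),.09),("r1",(112,60),.056),("r2",(225,65),.056),("r3",(70,447),.056),("r4",(183,452),.056)]:
    print(l,np.round(at("top",b2(*p),z)*1e3,1))
for l,p,z in [("hole",(422,197),.074),("tongue",(371,184),.062)]:
    print(l,np.round(at("scene",b3(*p),z)*1e3,1))
E
```

```text
hole [539.7 -17.9  74. ]
tongue [551.  -58.7  62. ]
c +x-y [ 693.4 -195.8   12. ]
c -x-y [ 511.7 -247.4   12. ]
c+x+y [593.7 158.9  34. ]
c-x+y [410.5 111.7  34. ]
bump1 [ 628.7 -194.6   80. ]
bump2 [ 551.8 -215.8   80. ]
tail1 [ 623.8 -178.3   90. ]
tail2 [ 548.1 -201.1   90. ]
sq [567.1 347.3  94. ]
ax [518.8 350.6  94. ]
cap [468.3 354.4  90. ]
r1 [595.2 368.2  56. ]
r2 [591.8 323.8  56. ]
r3 [445.3 380.5  56. ]
r4 [442.2 337.2  56. ]
hole [542.  -15.4  74. ]
tongue [552. -57.  62.]
```

Call:
{"fn": "servo_tool", "kwargs": {
  "deltas": [
    [[85,50,-32,0,0.4],[85,100,-64,0,0.8],[85,150,-96,0,1.2],[85,200,-128,0,1.6],[85,250,-160,0,1.9]]
  ]
}}

```text
time: 0.78
tool_pos: [0.4269, 0.4385, 0.25]
tool_rot: [-0.0, 0.042, 0.999, -0.0]
contact_force: [0.6, -0.0, -0.0]
gripper_width: 0.993
```

Call:
{"fn": "servo_tool", "kwargs": {
  "deltas": [
    [[85,50,-32,0,0],[85,100,-64,0,0],[85,142,-92,0,0],[85,142,-92,0,0],[85,142,-92,0,0]]
  ]
}}

```text
time: 1.4
tool_pos: [0.5672, 0.3478, 0.2497]
tool_rot: [-0.001, 0.043, 0.999, -0.0]
contact_force: [0.1, 0.5, 0.1]
gripper_width: 0.999
```

Run:
```python
from h import *
c=calibration("wrist");s=state();np.save("c1.npy",c["world_from_camera"])
print(s["time"],s["tool_pos"],s["tool_rot"])
cv2.imwrite("pics/c1.png",cv2.resize(grab_frame("wrist")[:,:,::-1],None,fx=1.4,fy=1.4))
print(proj("wrist",(.567,.347,.094),c))
```

```text
1.4 [0.56719629 0.34783786 0.24971263] [-6.21683924e-04  4.30358223e-02  9.99073335e-01 -6.12624085e-05]
(np.float64(280.0246987646591), np.float64(196.90473322905078))
```

View pics/c1.png

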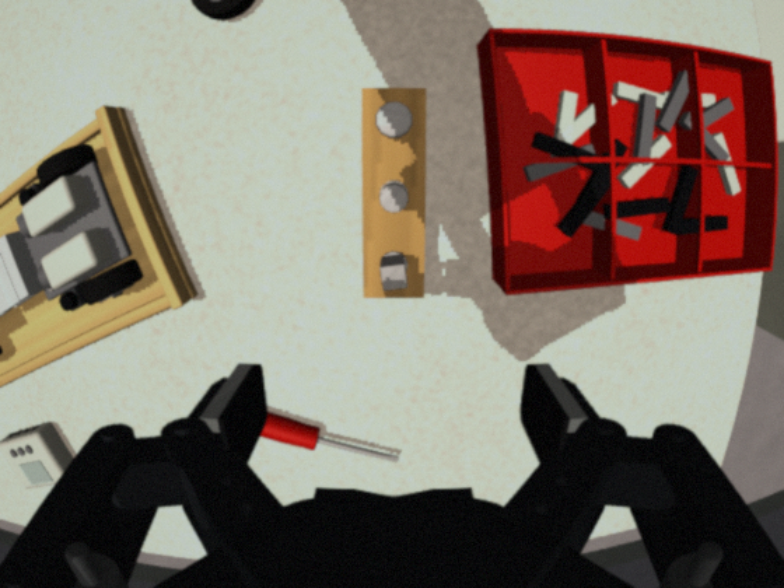

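Run:
```python
from h import *
im=cv2.imread("pics/c1.png")
cv2.imwrite("pics/c1z.png",cv2.resize(im[230:310,350:440],None,fx=7,fy=7,interpolation=cv2.INTER_CUBIC))
```

```text
(no output)
```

View pics/c1z.png

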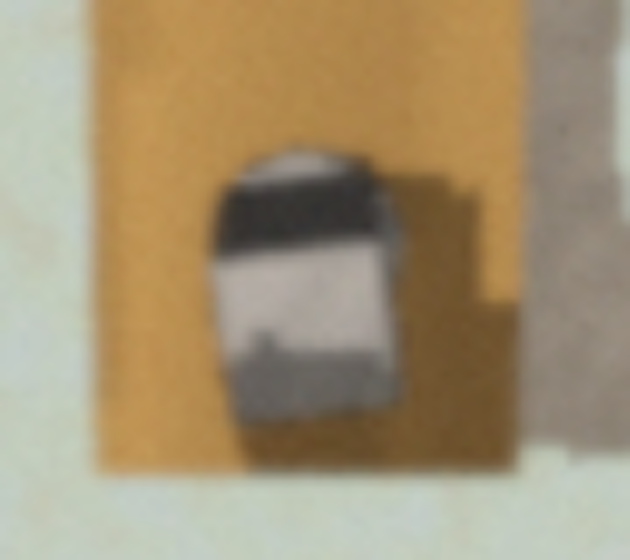

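Run:
```python
from h import *
c=dict(intrinsics=calibration("wrist")["intrinsics"],world_from_camera=np.load("c1.npy"))
f=lambda x,y:((x/7+350)/1.4,(y/7+230)/1.4)
P=[at("wrist",f(*p),.094,c)*1e3 for p in [(213,262),(383,238),(395,400),(240,420)]]
print(np.round(P,1),np.mean(P,0))
for a,b in [(0,1),(3,2),(0,3),(1,2)]:
    d=P[b]-P[a];print(np.linalg.norm(d),np.degrees(np.arctan2(d[1],d[0])))
```

```text
[[561.  340.2  94. ]
 [560.1 355.6  94. ]
 [575.3 355.5  94. ]
 [576.  341.3  94. ]] [568.11272    348.13092781  94.        ]
15.458419628129814 93.28245556866904
14.258309611032114 92.67450920790215
14.981771289580559 4.121202869250772
15.163259107368567 -0.42922087342194004
```

Call:
{"fn": "servo_tool", "kwargs": {
  "deltas": [
    [[0,3,-60,0,-1.2],[0,6,-120,0,-2.4],[0,9,-180,0,-3.6],[0,12,-240,0,-4.8],[0,15,-300,0,-6]]
  ]
}}

```text
time: 2.08
tool_pos: [0.5818, 0.0476, 0.2506]
tool_rot: [0.0, 0.35, 0.937, 0.0]
contact_force: [0.8, -0.3, -0.5]
gripper_width: -0.0
```

Call:
{"fn": "servo_tool", "kwargs": {
  "deltas": [
    [[0,4,-60,0,-1.2],[0,8,-120,0,-2.4],[0,12,-180,0,-3.6],[0,16,-240,0,-4.8],[0,20,-297,0,-5.6]]
  ]
}}

```text
time: 2.7
tool_pos: [0.6027, -0.2494, 0.2506]
tool_rot: [0.0, 0.606, 0.796, 0.0]
contact_force: [0.8, 0.2, -0.2]
gripper_width: -0.0
```

Call:
{"fn": "servo_tool", "kwargs": {
  "deltas": [
    [[0,0,0,0,0],[0,0,0,-50,0],[0,0,0,-80,0],[0,0,0,-80,0],[0,0,0,-80,0]]
  ]
}}

```text
time: 3.32
tool_pos: [0.6035, -0.2482, 0.1721]
tool_rot: [0.001, 0.605, 0.796, 0.0]
contact_force: [0.0, 0.2, -0.2]
gripper_width: -0.003
```

Run:
```python
from h import *
c=calibration("wrist");s=state();np.save("c2.npy",c["world_from_camera"])
print(s["time"],s["tool_pos"],s["tool_rot"],s["contact_force"])
cv2.imwrite("pics/d1.png",cv2.resize(grab_frame("wrist")[:,:,::-1],None,fx=1.4,fy=1.4))
print(proj("wrist",(.5902,-.2052,.08),c))
```

```text
3.325 [ 0.60354653 -0.24819143  0.17213468] [1.11804988e-03 6.04653445e-01 7.96487851e-01 2.53114568e-04] [ 0.01677979  0.19803677 -0.19279019]
(np.float64(278.1919532481991), np.float64(154.42380558978758))
```

View pics/d1.png

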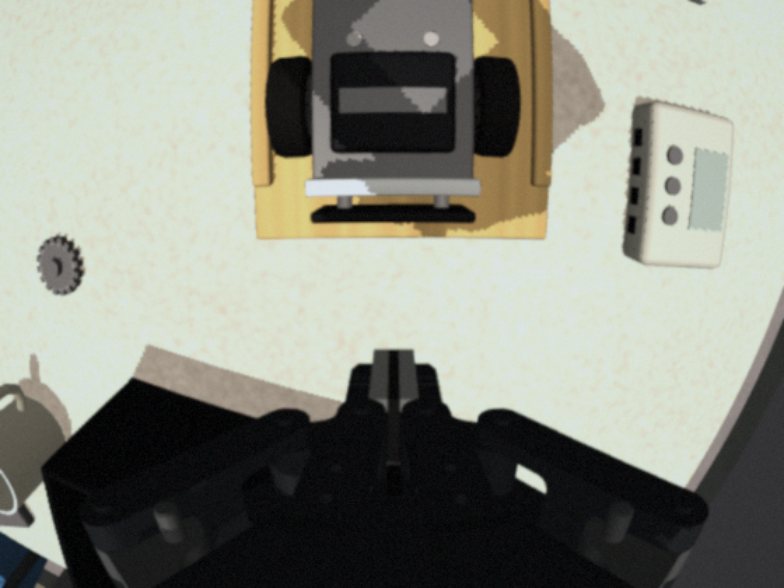

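Call:
{"fn": "servo_tool", "kwargs": {
  "deltas": [
    [[0,0,0,-50,0],[0,0,0,-100,0],[0,0,0,-100,0],[0,0,0,-100,0]]
  ]
}}

```text
time: 3.88
tool_pos: [0.6044, -0.25, 0.0735]
tool_rot: [0.002, 0.605, 0.796, 0.0]
contact_force: [0.7, -0.0, 0.2]
gripper_width: -0.005
```

Call:
{"fn": "servo_tool", "kwargs": {
  "deltas": [
    [[0,-2.7,9.6,0,0],[0,-5.3,19.3,0,0],[0,-6.6,24,0,0],[0,-8,29,0,0],[0,-9.3,33.7,0,0]]
  ]
}}

```text
time: 4.5
tool_pos: [0.5935, -0.2159, 0.0706]
tool_rot: [0.001, 0.605, 0.796, -0.001]
contact_force: [1.2, -4.1, -0.7]
gripper_width: -0.004
```

Call:
{"fn": "servo_tool", "kwargs": {
  "deltas": [
    [[0,-1.6,5.8,0,0],[0,-3.2,11.6,0,0],[0,-4.8,17.4,0,0],[0,-6.4,23.1,0,0],[0,-7.4,27,0,0]]
  ]
}}

```text
time: 5.12
tool_pos: [0.5858, -0.1882, 0.0705]
tool_rot: [-0.0, 0.605, 0.796, -0.0]
contact_force: [-0.9, -4.8, 2.1]
gripper_width: 0.003
```

Call:
{"fn": "servo_tool", "kwargs": {
  "deltas": [
    [[0,-0.5,2,0,0],[0,-1.1,4,0,0],[0,-1.6,6,0,0],[0,-1.6,6,0,0]]
  ]
}}

```text
time: 5.62
tool_pos: [0.5843, -0.1823, 0.0702]
tool_rot: [-0.0, 0.605, 0.796, 0.0]
contact_force: [-0.0, -2.0, 2.2]
gripper_width: 0.003
```

Run:
```python
from h import *
c=calibration("wrist");s=state()
print(s["time"],s["tool_pos"],s["contact_force"])
im=grab_frame("top")[:,:,::-1]
cv2.imwrite("pics/e1.png",cv2.convertScaleAbs(cv2.resize(im[150:275,225:395],None,fx=4.6,fy=4.6,interpolation=cv2.INTER_CUBIC),alpha=1.5))
```

```text
5.625 [ 0.58427551 -0.18225716  0.07023279] [-0.034512   -2.03645545  2.19932535]
```

View pics/e1.png

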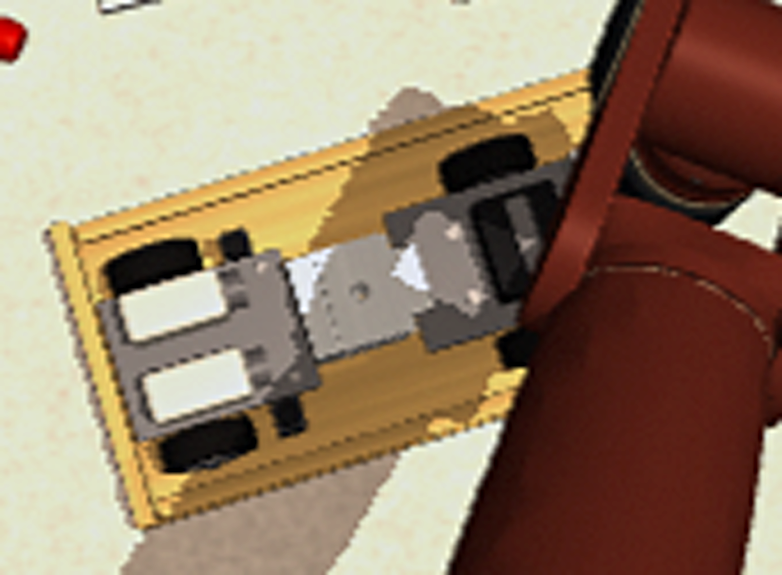

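Call:
{"fn": "servo_tool", "kwargs": {
  "deltas": [
    [[0,-0.5,2,0,0],[0,-1.1,4,0,0],[0,-1.6,6,0,0],[0,-1.6,6,0,0]]
  ]
}}

```text
time: 6.18
tool_pos: [0.5827, -0.1765, 0.0703]
tool_rot: [0.0, 0.605, 0.796, -0.0]
contact_force: [0.5, -4.7, 1.5]
gripper_width: 0.002
```

Call:
{"fn": "servo_tool", "kwargs": {
  "deltas": [
    [[0,-0.3,1,0,0],[0,-0.5,2,0,0],[0,-0.5,2,0,0]]
  ]
}}

```text
time: 6.55
tool_pos: [0.5825, -0.1757, 0.0704]
tool_rot: [0.001, 0.605, 0.796, -0.001]
contact_force: [1.1, -8.9, -1.2]
gripper_width: 0.0
```

Call:
{"fn": "servo_tool", "kwargs": {
  "deltas": [
    [[0,-0.3,1,0,0],[0,-0.5,2,0,0],[0,-0.5,2,0,0]]
  ]
}}

```text
time: 6.92
tool_pos: [0.5823, -0.1748, 0.0705]
tool_rot: [0.002, 0.605, 0.796, -0.001]
contact_force: [2.2, -11.1, -2.9]
gripper_width: -0.004
```

Call:
{"fn": "servo_tool", "kwargs": {
  "deltas": [
    [[0,-0.3,1,0,0],[0,-0.5,2,0,0],[0,-0.5,2,0,0],[0,-0.5,2,0,0]]
  ]
}}

```text
time: 7.42
tool_pos: [0.582, -0.174, 0.0706]
tool_rot: [0.003, 0.605, 0.796, -0.002]
contact_force: [3.2, -15.1, -3.7]
gripper_width: -0.001
```

Call:
{"fn": "servo_tool", "kwargs": {
  "deltas": [
    [[0,4,-15,0,0],[0,9,-32,0,0],[0,9,-32,60,0],[0,9,-32,120,0],[0,9,-32,180,0]]
  ]
}}

```text
time: 8.05
tool_pos: [0.59, -0.2022, 0.2516]
tool_rot: [-0.001, 0.605, 0.796, 0.0]
contact_force: [0.3, 0.1, -0.4]
gripper_width: -0.004
```

Call:
{"fn": "servo_tool", "kwargs": {
  "deltas": [
    [[40,-15,60,0,0],[40,-30,120,0,0],[40,-48,183,0,0],[40,-48,183,0,0],[40,-48,183,0,0]]
  ]
}}

```text
time: 8.68
tool_pos: [0.5423, -0.0193, 0.2502]
tool_rot: [-0.0, 0.605, 0.796, 0.0]
contact_force: [0.7, -0.5, 0.5]
gripper_width: 0.47
```

Run:
```python
from h import *
c=calibration("wrist");s=state();np.save("c3.npy",c["world_from_camera"])
print(s["time"],s["tool_pos"],s["tool_rot"],s["contact_force"])
im=grab_frame("wrist")[:,:,::-1]
cv2.imwrite("pics/f1.png",im)
x,y=map(int,proj("wrist",(.541,-.0165,.074),c));print(x,y)
cv2.imwrite("pics/f1z.png",cv2.resize(im[y-50:y+50,x-65:x+65],None,fx=6,fy=6,interpolation=cv2.INTER_CUBIC))
im=grab_frame("top")[:,:,::-1]
cv2.imwrite("pics/f1t.png",im)
```

```text
8.675 [ 0.54227252 -0.01928087  0.25023508] [-1.85007442e-04  6.05067632e-01  7.96174055e-01  2.88574995e-05] [ 0.74633883 -0.52167155  0.49993454]
280 188
```

View pics/f1z.png

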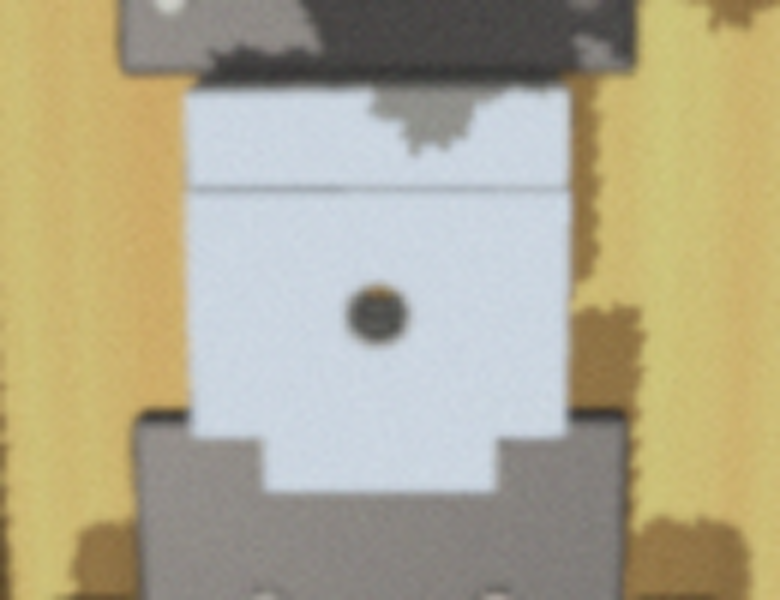

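View pics/f1.png

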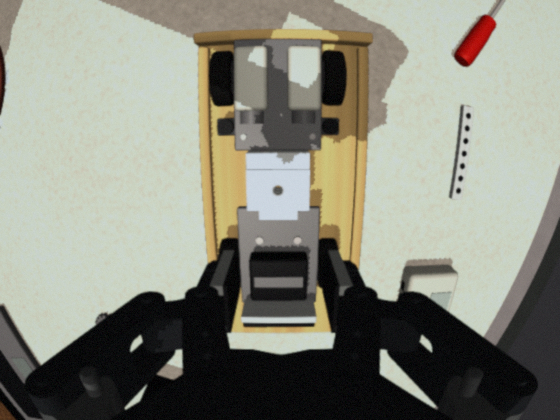

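```bash
python3 - <<'E'
from h import *
c=dict(intrinsics=calibration("wrist")["intrinsics"],world_from_camera=np.load("c3.npy"))
f=lambda x,y:((x+.5)/6-.5+215,(y+.5)/6-.5+138)
for p in [(378,315),(187,188),(570,188),(190,438),(567,438),(378,188),(378,438)]:
    print(p,np.round(at("wrist",f(*p),.074,c)*1e3,1))
E
python3 - <<'E'
import cv2
im=cv2.imread("pics/f1t.png")
cv2.imwrite("pics/f1tz.png",cv2.resize(im[150:275,225:395],None,fx=4.6,fy=4.6,interpolation=cv2.INTER_CUBIC))
E
```

```text
(378, 315) [539.1 -18.5  74. ]
(187, 188) [505.   -6.8  74. ]
(570, 188) [562.6   9.2  74. ]
(190, 438) [515.3 -46.1  74. ]
(567, 438) [573.8 -29.9  74. ]
(378, 188) [533.8   1.1  74. ]
(378, 438) [544.5 -38.   74. ]
```

View pics/f1tz.png

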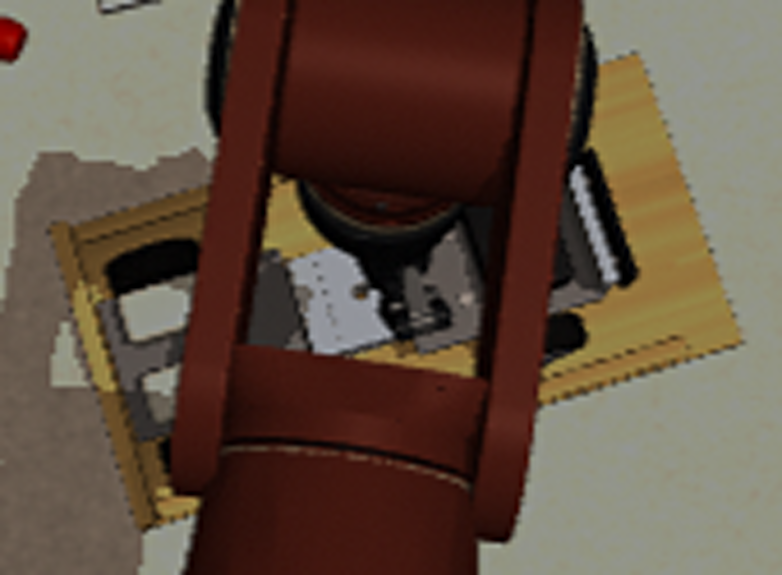

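Call:
{"fn": "servo_tool", "kwargs": {
  "deltas": [
    [[55,4,55,0,1.6],[55,8,110,0,3.2],[55,12,165,0,4.8],[55,16,220,0,6.4],[55,20,275,0,8]]
  ]
}}

```text
time: 9.4
tool_pos: [0.5633, 0.256, 0.2501]
tool_rot: [-0.0, 0.228, 0.974, -0.0]
contact_force: [0.4, -0.0, -0.9]
gripper_width: 0.643
```

Call:
{"fn": "servo_tool", "kwargs": {
  "deltas": [
    [[55,3,46,0,1.6],[55,6,92,0,3.2],[55,6,92,0,4.8],[55,6,92,-40,4.8],[55,6,92,-40,4.8]]
  ]
}}

```text
time: 10.02
tool_pos: [0.5671, 0.3455, 0.2055]
tool_rot: [-0.004, -0.019, 1.0, -0.002]
contact_force: [-0.5, 0.7, 0.7]
gripper_width: 0.647
```

Run:
```python
from h import *
c=calibration("wrist");s=state();np.save("c4.npy",c["world_from_camera"])
print(s["time"],s["tool_pos"],s["tool_rot"],s["contact_force"])
im=grab_frame("wrist")[:,:,::-1]
cv2.imwrite("pics/g1.png",im)
x,y=map(int,proj("wrist",(.568,.348,.094),c));print(x,y)
cv2.imwrite("pics/g1z.png",cv2.resize(im[y-50:y+50,x-65:x+65],None,fx=6,fy=6,interpolation=cv2.INTER_CUBIC))
```

```text
10.025 [0.5671293  0.34554536 0.20553888] [-0.00393992 -0.0189804   0.99981058 -0.0017372 ] [-0.46158248  0.7171439   0.70417931]
284 213
```

View pics/g1z.png

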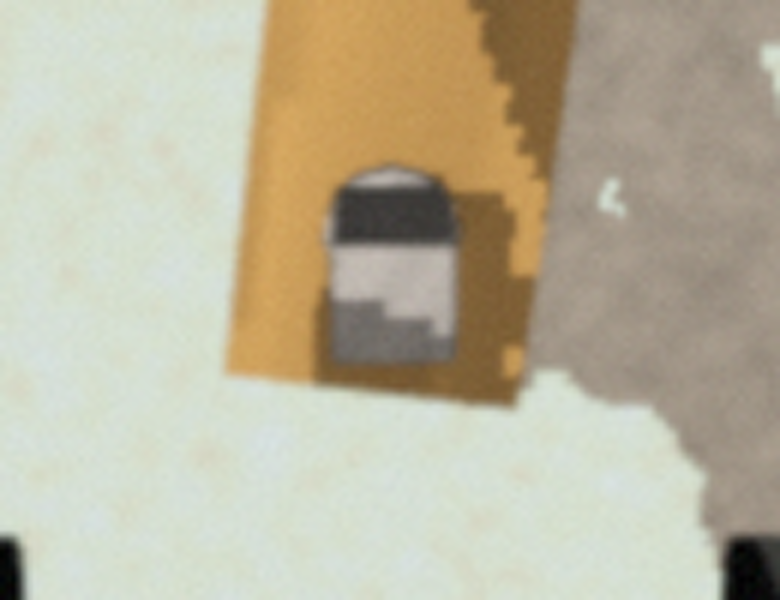

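Run:
```python
from h import *
c=dict(intrinsics=calibration("wrist")["intrinsics"],world_from_camera=np.load("c4.npy"))
f=lambda x,y:((x+.5)/6-.5+219,(y+.5)/6-.5+163)
for p in [(395,304),(332,304),(457,304),(395,243),(395,364)]:
    print(p,np.round(at("wrist",f(*p),.094,c)*1e3,1))
s=state();print(s["tool_pos"])
```

```text
(395, 304) [567.8 347.7  94. ]
(332, 304) [568.1 339.8  94. ]
(457, 304) [567.5 355.5  94. ]
(395, 243) [559.9 347.4  94. ]
(395, 364) [575.8 348.1  94. ]
[0.56807864 0.34607432 0.20802774]
```

Call:
{"fn": "servo_tool", "kwargs": {
  "deltas": [
    [[55,0,1,-40,0],[55,0,1.5,-80,0],[55,0,1.5,-110,0],[55,0,1.5,-127,0],[55,0,1.5,-127,0]]
  ]
}}

```text
time: 10.7
tool_pos: [0.5684, 0.3486, 0.083]
tool_rot: [-0.001, -0.02, 1.0, -0.0]
contact_force: [-0.7, -0.2, -0.5]
gripper_width: 0.644
```

Call:
{"fn": "servo_tool", "kwargs": {
  "deltas": [
    [[55,0,0,0,0],[55,0,0,0,0]]
  ]
}}

```text
time: 10.95
tool_pos: [0.5694, 0.3495, 0.0855]
tool_rot: [0.002, -0.02, 1.0, 0.001]
contact_force: [-0.8, 0.6, -0.7]
gripper_width: 0.64
```

Run:
```python
from h import *
s=state();print(s["time"],s["tool_pos"],s["contact_force"],s["gripper_width"])
cv2.imwrite("pics/h1.png",grab_frame("wrist")[:,:,::-1])
```

```text
10.95 [0.56938172 0.34953398 0.08546945] [-0.75069458  0.64542267 -0.66241954] 0.6401274660347799
```

View pics/h1.png

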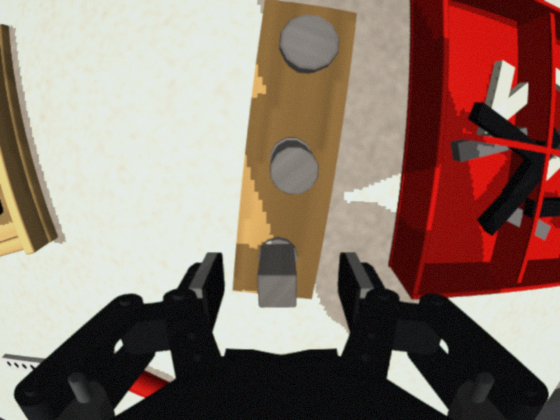

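Call:
{"fn": "servo_tool", "kwargs": {
  "deltas": [
    [[55,-1,-1,-3,0],[55,-1,-1,-3,0],[10,-1,-1,-3,0],[10,-1,-1,-3,0],[10,-1,-1,-3,0]]
  ]
}}

```text
time: 11.62
tool_pos: [0.5673, 0.3481, 0.0805]
tool_rot: [0.0, -0.02, 1.0, 0.0]
contact_force: [-0.0, 0.4, -1.6]
gripper_width: 0.174
```

Call:
{"fn": "servo_tool", "kwargs": {
  "deltas": [
    [[10,0,0,0,0],[10,0,0,0,0],[10,0,0,0,0]]
  ]
}}

```text
time: 12.0
tool_pos: [0.5673, 0.3481, 0.0805]
tool_rot: [0.0, -0.02, 1.0, 0.0]
contact_force: [-0.4, 0.2, 1.2]
gripper_width: 0.175
```

Call:
{"fn": "servo_tool", "kwargs": {
  "deltas": [
    [[10,0,0,20,0],[10,0,0,60,0],[10,0,0,110,0],[10,0,-5,115,-0.5],[10,-4,-50,115,-2]]
  ]
}}

```text
time: 12.62
tool_pos: [0.5639, 0.2994, 0.1988]
tool_rot: [0.002, 0.085, 0.996, 0.001]
contact_force: [0.5, -0.8, -0.7]
gripper_width: 0.178
```

Call:
{"fn": "servo_tool", "kwargs": {
  "deltas": [
    [[10,-4,-55,0,-1.6],[10,-8,-110,0,-3.2],[10,-12,-165,0,-4.8],[10,-16,-220,0,-6.4],[10,-20,-270,0,-8]]
  ]
}}

```text
time: 13.25
tool_pos: [0.5428, 0.0262, 0.1968]
tool_rot: [0.001, 0.485, 0.874, 0.0]
contact_force: [1.3, -0.8, -1.0]
gripper_width: 0.178
```

Call:
{"fn": "servo_tool", "kwargs": {
  "deltas": [
    [[10,-2,-23,0,-1.4],[10,-4,-46,0,-2.8],[10,-4,-46,0,-2.8],[10,-4,-46,0,-2.8]]
  ]
}}

```text
time: 13.75
tool_pos: [0.5392, -0.0175, 0.196]
tool_rot: [0.0, 0.605, 0.796, 0.0]
contact_force: [-0.6, -0.3, -1.1]
gripper_width: 0.177
```

Run:
```python
from h import *
c=calibration("wrist");s=state();np.save("c5.npy",c["world_from_camera"])
print(s["time"],s["tool_pos"],s["tool_rot"],s["contact_force"],s["gripper_width"])
cv2.imwrite("pics/i1.png",cv2.resize(grab_frame("wrist")[:,:,::-1],None,fx=1.4,fy=1.4))
im=grab_frame("scene")[:,:,::-1]
cv2.imwrite("pics/i2.png",im)
cv2.imwrite("pics/i2z.png",cv2.resize(im[110:260,190:350],None,fx=4,fy=4,interpolation=cv2.INTER_CUBIC))
```

```text
13.75 [ 0.53923782 -0.01753706  0.19601208] [1.19324540e-04 6.04751855e-01 7.96413889e-01 3.11121387e-04] [-0.60173554 -0.27986341 -1.07875627] 0.17711346983338394
```

View pics/i1.png

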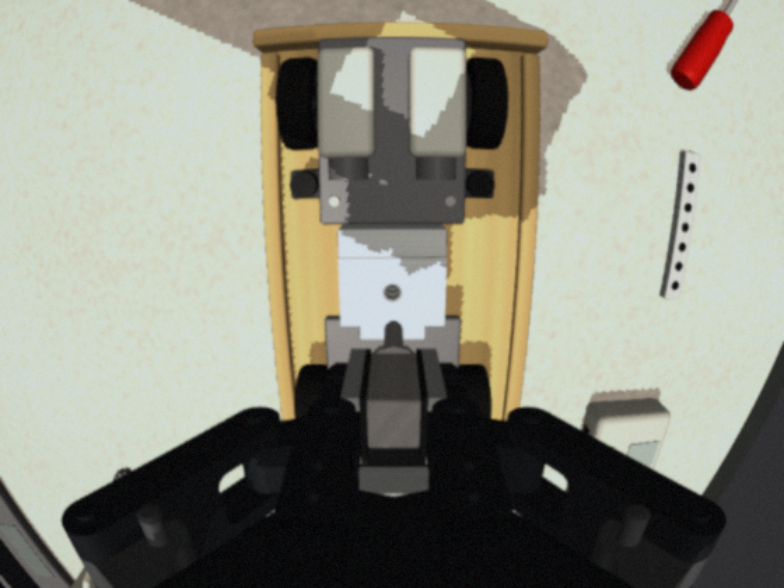

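View pics/i2z.png

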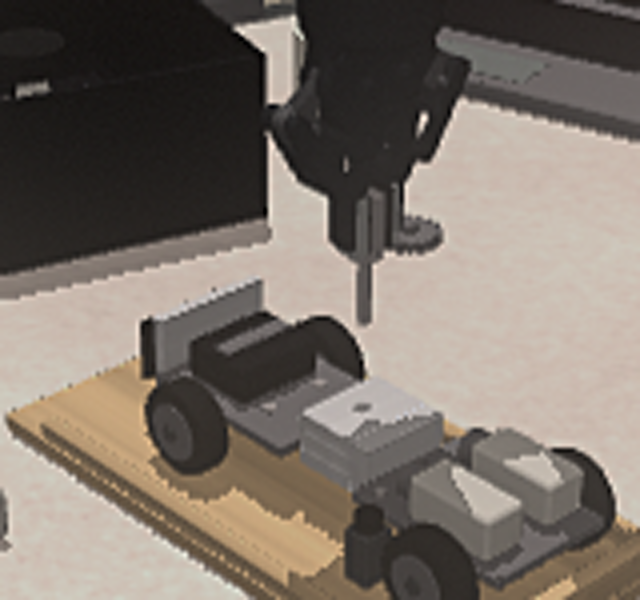

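Run:
```python
from h import *
im=cv2.imread("pics/i1.png")
cv2.imwrite("pics/i1z.png",cv2.resize(im[270:370,340:450],None,fx=6,fy=6,interpolation=cv2.INTER_CUBIC))
c=dict(intrinsics=calibration("wrist")["intrinsics"],world_from_camera=np.load("c5.npy"))
t=np.array([.53924,-.01754,.19601])
print("pred tip",proj("wrist",t-[0,0,.0665],c))
```

```text
pred tip (np.float64(280.26763504656117), np.float64(231.69375344654907))
```

View pics/i1z.png

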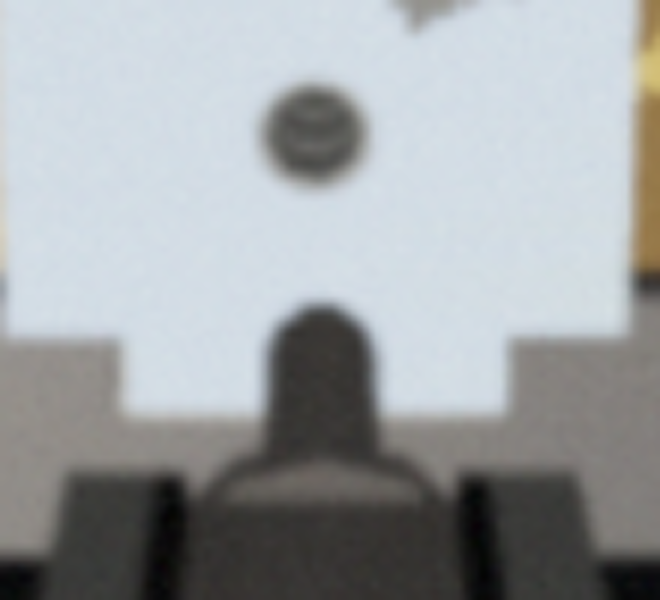

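Run:
```python
from h import *
c=dict(intrinsics=calibration("wrist")["intrinsics"],world_from_camera=np.load("c5.npy"))
f=lambda x,y:((x/6+340)/1.4-.15,(y/6+270)/1.4-.15)
e=np.array([np.cos(.2705),np.sin(.2705)]);n=np.array([-e[1],e[0]])
H=at("wrist",f(315,134),.074,c)*1e3;print("hole",H)
for z in (.1285,.1295,.1305):
  # near edge of end face, +3.2 towards jig -y
  T=at("wrist",f(322,302),z,c)*1e3; T[:2]-=3.2*n
  d=(H-T)[:2];print(z,T,"d",d,"jig x,y",d@e,d@n)
L=at("wrist",f(268,370),.135,c)*1e3;R=at("wrist",f(376,370),.135,c)*1e3;print(L,R,np.linalg.norm(L-R))
```

```text
hole [539.4278455  -18.60999842  74.        ]
0.1285 [540.11704827 -18.90477383 128.5       ] d [-0.68920277  0.29477541] jig x,y -0.5853736665296898 0.46822075600099594
0.1295 [540.02002632 -18.56153139 129.5       ] d [-0.59218083 -0.04846703] jig x,y -0.583598634780706 0.1115339397143681
0.1305 [539.92300438 -18.21828894 130.5       ] d [-0.49515888 -0.39170948] jig x,y -0.5818236030319461 -0.2451528765722161
[536.26907449 -19.68837225 135.        ] [543.81068498 -17.58823219 135.        ] 7.828568008475258
```

Call:
{"fn": "servo_tool", "kwargs": {
  "deltas": [
    [[10,-0.6,0,-20,0],[10,-0.6,0,-40,0],[10,-0.6,0,-48,0],[10,-0.6,0,-48,0],[10,-0.6,0,-48,0]]
  ]
}}

```text
time: 14.48
tool_pos: [0.539, -0.0181, 0.1478]
tool_rot: [0.0, 0.605, 0.796, 0.0]
contact_force: [-0.3, -0.0, -0.4]
gripper_width: 0.18
```

Run:
```python
from h import *
c=calibration("wrist");s=state();np.save("c6.npy",c["world_from_camera"])
print(s["time"],s["tool_pos"],s["tool_rot"],s["contact_force"],s["gripper_width"])
im=grab_frame("wrist")[:,:,::-1]
cv2.imwrite("pics/j1.png",im)
cv2.imwrite("pics/j1z.png",cv2.resize(im[180:280,215:345],None,fx=6,fy=6,interpolation=cv2.INTER_CUBIC))
```

```text
14.475 [ 0.53899435 -0.01807558  0.14775732] [3.47287841e-04 6.05419775e-01 7.95906238e-01 1.87721907e-04] [-0.27556995 -0.04951404 -0.43249214] 0.18009847212301416
```

View pics/j1z.png

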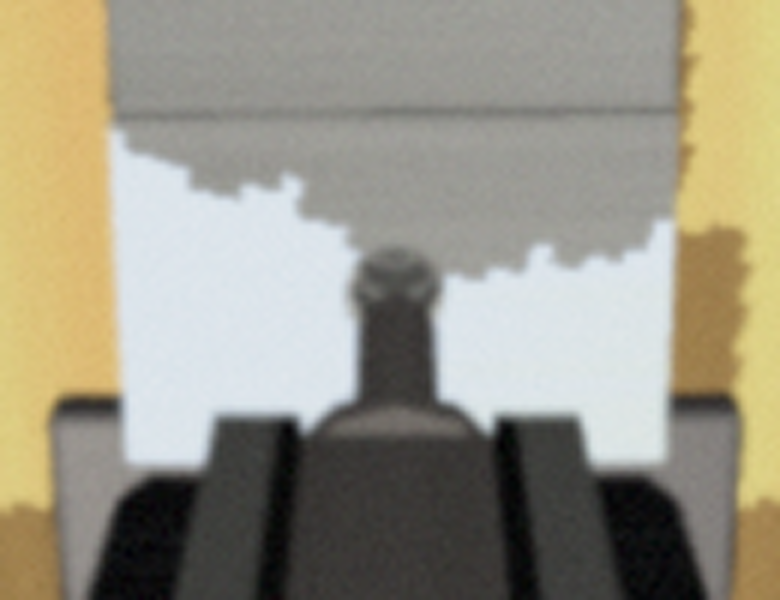

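Run:
```python
from h import *
c=dict(intrinsics=calibration("wrist")["intrinsics"],world_from_camera=np.load("c6.npy"))
f=lambda x,y:((x+.5)/6-.5+215,(y+.5)/6-.5+180)
e=np.array([np.cos(.2705),np.sin(.2705)]);n=np.array([-e[1],e[0]])
H=at("wrist",f(396.5,248),.074,c)*1e3;H[:2]-=4.5*n;print("hole",H)
k=at("wrist",f(396.5,112),.074,c)*1e3;print("knuckle edge y rel", (k-H)[:2]@n)
for z in (.0805,.0813,.082):
  T=at("wrist",f(397,297),z,c)*1e3; T[:2]-=3.2*n
  d=(H-T)[:2];print(z,T,"d",d,"jig x,y",d@e,d@n)
```

```text
hole [539.20680512 -17.85796055  74.        ]
knuckle edge y rel 19.467391428741166
0.0805 [539.76821052 -19.69857945  80.5       ] d [-0.56140541  1.8406189 ] jig x,y -0.04915342351263958 1.9237042120995576
0.0813 [539.69125929 -19.42209328  81.3       ] d [-0.48445417  1.56413273] jig x,y -0.04888111130199934 1.636709404995241
0.082 [539.62392696 -19.18016788  82.        ] d [-0.41712184  1.32220733] jig x,y -0.048642838117485813 1.3855889487788995
```

Call:
{"fn": "servo_tool", "kwargs": {
  "deltas": [
    [[10,-0.2,0.9,-2,0],[10,-0.2,0.9,-4,0],[10,-0.2,0.9,-7,0],[10,-0.2,0.9,-10,0],[10,-0.2,0.9,-10,0]]
  ]
}}

```text
time: 15.15
tool_pos: [0.5383, -0.0172, 0.1369]
tool_rot: [-0.0, 0.605, 0.796, -0.0]
contact_force: [-0.7, -0.8, -0.9]
gripper_width: 0.176
```

Call:
{"fn": "servo_tool", "kwargs": {
  "deltas": [
    [[10,0,0,-2.5,0],[10,0,0,-5,0],[10,0,0,-7.5,0],[10,0,0,-10,0],[10,0,0,-10,0]]
  ]
}}

```text
time: 15.78
tool_pos: [0.5384, -0.0172, 0.127]
tool_rot: [0.0, 0.605, 0.796, -0.0]
contact_force: [1.5, -1.1, -1.9]
gripper_width: 0.178
```

Call:
{"fn": "servo_tool", "kwargs": {
  "deltas": [
    [[10,0,0,-2,0],[10,0,0,-4,0],[10,0,0,-6,0],[10,0,0,-8,0],[10,0,0,-8,0]]
  ]
}}

```text
time: 16.4
tool_pos: [0.5384, -0.0172, 0.1191]
tool_rot: [0.0, 0.605, 0.796, -0.0]
contact_force: [2.8, -2.2, -2.6]
gripper_width: 0.182
```

Call:
{"fn": "servo_tool", "kwargs": {
  "deltas": [
    [[10,0,0,-2,0],[10,0,0,-4,0],[10,0,0,-6,0],[10,0,0,-8,0],[10,0,0,-8,0]]
  ]
}}

```text
time: 17.02
tool_pos: [0.5385, -0.0172, 0.1111]
tool_rot: [0.0, 0.605, 0.796, -0.0]
contact_force: [1.5, -2.4, -0.9]
gripper_width: 0.171
```

Call:
{"fn": "servo_tool", "kwargs": {
  "deltas": [
    [[10,0.3,-0.4,-2,0],[10,0.4,-0.6,-4,0],[10,0.4,-0.6,-6,0],[10,0.4,-0.6,-8,0],[10,0.4,-0.6,-8,0]]
  ]
}}

```text
time: 17.65
tool_pos: [0.5383, -0.0177, 0.1027]
tool_rot: [-0.0, 0.605, 0.796, -0.0]
contact_force: [-0.5, -1.9, -0.2]
gripper_width: 0.178
```

Call:
{"fn": "servo_tool", "kwargs": {
  "deltas": [
    [[10,0,-0.3,-1.5,0],[10,0,-0.3,-3,0],[10,0,-0.3,-3,0]]
  ]
}}

```text
time: 18.02
tool_pos: [0.5383, -0.0179, 0.0997]
tool_rot: [-0.001, 0.605, 0.796, -0.0]
contact_force: [-1.6, -1.6, -1.2]
gripper_width: 0.175
```

Run:
```python
from h import *
s=state();print(s["time"],s["tool_pos"],s["contact_force"],s["gripper_width"])
im=grab_frame("wrist")[:,:,::-1]
cv2.imwrite("pics/k1z.png",cv2.resize(im[170:300,215:345],None,fx=4.6,fy=4.6,interpolation=cv2.INTER_CUBIC))
im=grab_frame("scene")[:,:,::-1]
cv2.imwrite("pics/k2z.png",cv2.resize(im[140:260,210:340],None,fx=5,fy=5,interpolation=cv2.INTER_CUBIC))
```

```text
18.025 [ 0.53830572 -0.0178838   0.09967187] [-1.56701869 -1.58410188 -1.19378329] 0.17464012194655396
```

View pics/k1z.png

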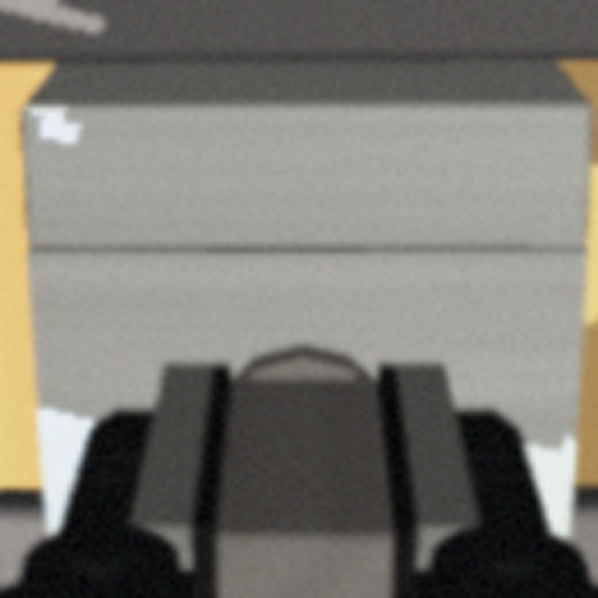

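View pics/k2z.png

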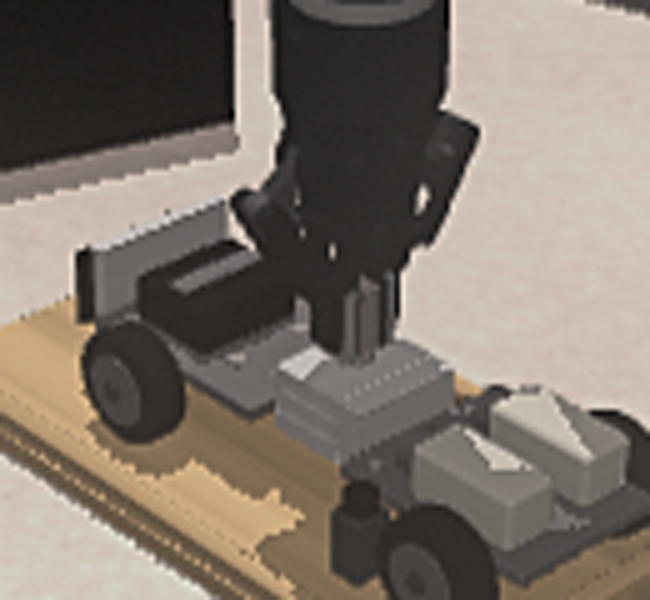

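Call:
{"fn": "servo_tool", "kwargs": {
  "deltas": [
    [[10,0,0,-1,0],[10,0,0,-2,0],[10,0,0,-3,0],[10,0,0,-3,0]]
  ]
}}

```text
time: 18.62
tool_pos: [0.5385, -0.018, 0.0983]
tool_rot: [-0.001, 0.605, 0.796, -0.001]
contact_force: [-8.2, -0.7, 8.2]
gripper_width: 0.179
```

Call:
{"fn": "servo_tool", "kwargs": {
  "deltas": [
    [[10,-0.8,0,-1,0],[10,-0.8,0,-2,0],[10,-0.8,0,-2,0]]
  ]
}}

```text
time: 19.0
tool_pos: [0.5385, -0.018, 0.0983]
tool_rot: [-0.0, 0.605, 0.796, -0.0]
contact_force: [-11.0, 0.6, 16.8]
gripper_width: 0.175
```

Call:
{"fn": "servo_tool", "kwargs": {
  "deltas": [
    [[10,-0.5,0,-1,0],[10,-0.5,0,-1,0],[10,0.8,0,2,0],[10,0.8,0,4,0],[10,0.8,0,4,0]]
  ]
}}

```text
time: 19.62
tool_pos: [0.5384, -0.0179, 0.0988]
tool_rot: [-0.0, 0.605, 0.796, -0.0]
contact_force: [-3.5, -0.7, -1.2]
gripper_width: 0.176
```

Call:
{"fn": "servo_tool", "kwargs": {
  "deltas": [
    [[30,0,0,0,0],[40,0,0,0,0],[40,0,0,0,0]]
  ]
}}

```text
time: 20.0
tool_pos: [0.5395, -0.018, 0.0999]
tool_rot: [0.001, 0.605, 0.796, 0.001]
contact_force: [0.8, 0.0, 0.3]
gripper_width: 0.471
```

Call:
{"fn": "servo_tool", "kwargs": {
  "deltas": [
    [[40,0,0,15,0],[40,0,0,50,0],[40,0,0,90,0],[40,0,0,90,0],[40,0,0,90,0]]
  ]
}}

```text
time: 20.62
tool_pos: [0.5389, -0.018, 0.1898]
tool_rot: [0.0, 0.605, 0.796, 0.0]
contact_force: [-0.2, 0.2, -1.1]
gripper_width: 0.468
```

Run:
```python
from h import *
c=calibration("wrist");s=state();np.save("c7.npy",c["world_from_camera"])
print(s["time"],s["tool_pos"],s["contact_force"],s["gripper_width"])
im=grab_frame("wrist")[:,:,::-1]
cv2.imwrite("pics/l1.png",im)
cv2.imwrite("pics/l1z.png",cv2.resize(im[150:260,215:345],None,fx=6,fy=5.4,interpolation=cv2.INTER_CUBIC))
im=grab_frame("scene")[:,:,::-1]
cv2.imwrite("pics/l2z.png",cv2.resize(im[160:250,220:320],None,fx=6.4,fy=6.4,interpolation=cv2.INTER_CUBIC))
x,y=proj("scene",(.5393,-.0182,.112));print(((x+.5-220)*6.4,(y+.5-160)*6.4))
e=np.array([np.cos(.2705),np.sin(.2705)]);n=np.array([-e[1],e[0]])
p=proj("wrist",(.5393,-.0182,.112),c);print(((p[0]+.5-215)*6,(p[1]+.5-150)*5.4))
```

```text
20.625 [ 0.53888776 -0.01799163  0.18984091] [-0.2259343   0.22569554 -1.09471532] 0.46761191422854964
(np.float64(392.506711187552), np.float64(235.48625393022832))
(np.float64(397.71833760890274), np.float64(413.98628639984923))
```

View pics/l1z.png

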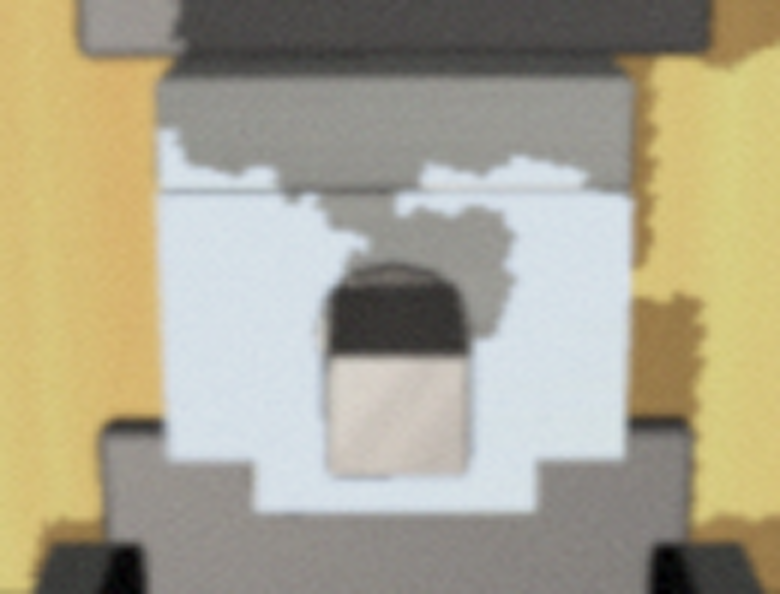

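View pics/l2z.png

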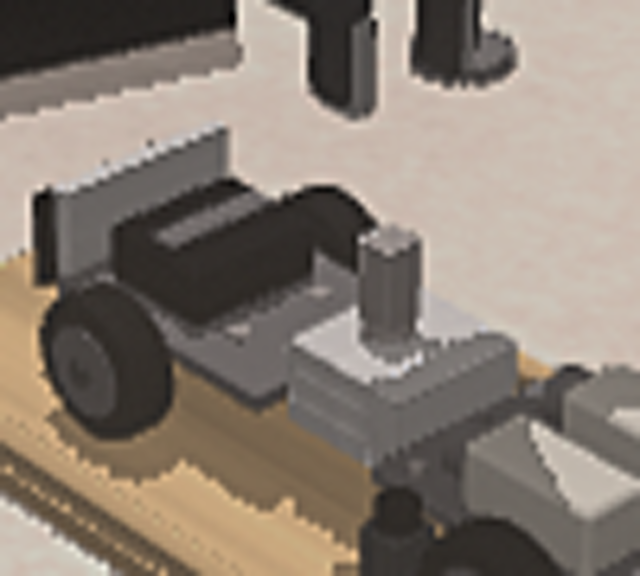

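Call:
{"fn": "servo_tool", "kwargs": {
  "deltas": [
    [[0,0.4,-0.2,0,0],[0,0.4,-0.2,0,0],[0,0.4,-0.2,-20,0],[0,0.4,-0.2,-40,0],[0,0.4,-0.2,-52,0]]
  ]
}}

```text
time: 21.35
tool_pos: [0.5378, -0.018, 0.1342]
tool_rot: [-0.002, 0.605, 0.796, -0.001]
contact_force: [0.1, -0.0, 0.6]
gripper_width: -0.005
```

Call:
{"fn": "servo_tool", "kwargs": {
  "deltas": [
    [[0,0,0,0,0],[0,0,0,-2,0],[0,0,0,-4,0],[0,0,0,-5,0],[0,0,0,-5,0]]
  ]
}}

```text
time: 21.98
tool_pos: [0.5393, -0.0182, 0.1325]
tool_rot: [0.0, 0.605, 0.796, 0.0]
contact_force: [1.1, -0.3, -0.0]
gripper_width: -0.003
```

Call:
{"fn": "servo_tool", "kwargs": {
  "deltas": [
    [[0,0,0,-1,0],[0,0,0,-2,0],[0,0,0,-2,0]]
  ]
}}

```text
time: 22.35
tool_pos: [0.5398, -0.0183, 0.1311]
tool_rot: [0.001, 0.605, 0.796, 0.0]
contact_force: [-0.8, -0.3, 4.9]
gripper_width: 0.003
```

Call:
{"fn": "servo_tool", "kwargs": {
  "deltas": [
    [[0,0,0,-1,0],[0,0,0,-2,0],[0,0,0,-2,0]]
  ]
}}

```text
time: 22.72
tool_pos: [0.5401, -0.0184, 0.131]
tool_rot: [0.001, 0.605, 0.796, 0.0]
contact_force: [-4.6, -0.1, 13.6]
gripper_width: 0.005
```

Call:
{"fn": "servo_tool", "kwargs": {
  "deltas": [
    [[0,0,0,-1,0],[0,0,0,-2,0],[0,0,0,-2,0]]
  ]
}}

```text
time: 23.1
tool_pos: [0.5407, -0.0185, 0.131]
tool_rot: [0.001, 0.605, 0.796, 0.0]
contact_force: [-7.9, 0.3, 20.7]
gripper_width: -0.0
```

Call:
{"fn": "servo_tool", "kwargs": {
  "deltas": [
    [[0,0,0,10,0],[0,0,0,50,0],[0,0,0,100,0],[0,0,60,120,0],[0,0,120,120,0]]
  ]
}}

```text
time: 23.72
tool_pos: [0.5402, 0.1026, 0.2488]
tool_rot: [0.002, 0.606, 0.795, 0.002]
contact_force: [1.0, -0.7, -0.1]
gripper_width: -0.003
```

Call:
{"fn": "servo_tool", "kwargs": {
  "deltas": [
    [[40,0,60,0,0],[40,0,120,0,0],[40,0,180,0,0],[40,0,180,0,0]]
  ]
}}

```text
time: 24.22
tool_pos: [0.538, 0.2852, 0.245]
tool_rot: [-0.001, 0.603, 0.798, -0.001]
contact_force: [-0.1, -0.0, 0.2]
gripper_width: 0.467
```

Run:
```python
from h import *
s=state();print(s["time"],s["tool_pos"],s["contact_force"],s["gripper_width"])
im=grab_frame("top")[:,:,::-1]
cv2.imwrite("pics/m1.png",cv2.convertScaleAbs(cv2.resize(im[130:275,150:395],None,fx=3.2,fy=3.2,interpolation=cv2.INTER_CUBIC),alpha=1.5))
im=grab_frame("scene")[:,:,::-1]
cv2.imwrite("pics/m2.png",im)
```

```text
24.225 [0.53798049 0.28522971 0.24504722] [-0.10222628 -0.02457323  0.16521411] 0.4668427612602514
```

View pics/m1.png

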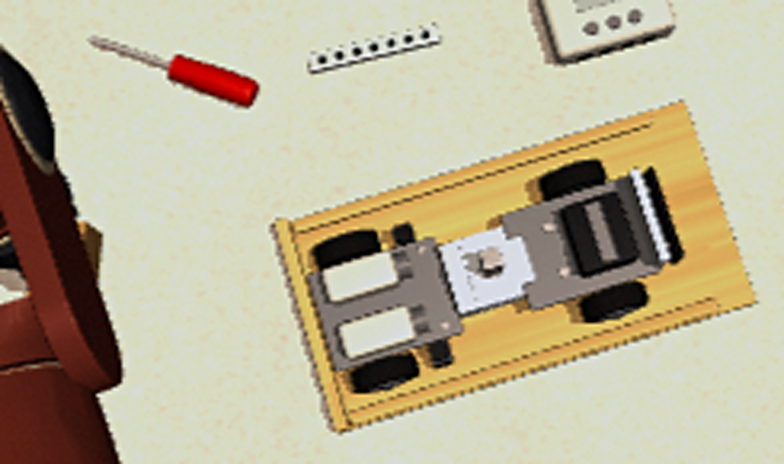

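View pics/m2.png

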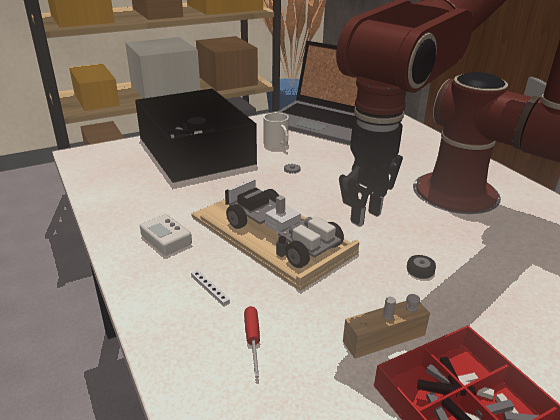

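The pictures show the pin upright in the hinge at about (489,262) in the top crop. The front half is home, the other two pins are still in the rack, the loose items have not moved, and the arm is clear.

```bash
python3 -c "
from plant import *
print(job_done())"
```

```text
the job is handed in; nothing more can be done
None
```

The rover's front half is home and the square-headed pin is seated through the knuckles. I handed the job in at about 24 s of robot time; it reported no verdict.

**Front half:** I pushed on the bumper until it met the hard stop, with about 15 N at the end. The wrist picture then showed jig floor through the knuckle hole, so the holes were in line.

**Pin:** I took it from the rack, lined it up with the hole from the wrist picture, and pressed it to a hard stop. The last reading before letting go was about 17 N, followed by one slightly deeper press whose peak I did not read.

**Re-check:** While letting go, the gripper rose about 0.5 mm before it opened, so I pressed again on the pin's head with closed fingers. It stopped hard at about 21 N, with the head top at 112.0 mm, exactly the seated height.

**Last checks:** The final pictures show the pin upright, the other two pins still in the rack, the loose items in view where they were, and the arm clear with no contact force.

**Disagreements:**
- The 3 to 8 N resistance from the catch did not show clearly in the force readings on the way down.
- Sideways forces of up to about 11 N appeared during the final presses.

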